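# Move a freshly primed cover plate to its drying stand with the lifter

## Robot

A 6-joint arm with a two-finger parallel gripper is mounted at the origin on a cart in front of the work surface, level with it; the furniture and walls round the work are solid. World frame = base frame: x ahead of the robot, y to its left, z up, the work surface at z = 0. Lengths are in mm, angles in rad, forces in N, time in s.
With the tool pointing down it reaches from about 400 to 825 mm from the base axis. Payload 7 kg.
Tool frame: the origin (TCP) lies midway between the tips of the shut fingers; the grasp point (between the pads) lies 19 mm behind it; x points along the fingers, y is the direction in which the jaws open and shut, and the axes are right-handed (so a half turn about x gives the same grasp; the last joint's range is limited). The gripper opens to 88 mm and grips with 3 to 60 N. Pads are 19 mm wide; open, the fingers measure 130 mm over their backs; the gripper's body (78 mm by 193 mm) begins 47 mm behind the grasp point.
Start: joints at [-1.044, 0.359, 0.012, 0, -1.224, -0.288], TCP at [159.637, -655.829, 195.961] pointing down, gripper open.
Joint ranges: [-3.07, 3.07], [-1.43, 2.12], [-1.02, 1.25], [-3.03, 1.67], [-3.05, -0], [-3.03, 3.03]. Speed limits (rad/s): [2.39, 2.39, 3.01, 3.14, 3.14, 3.14].

## Interface

Orientations are given as [roll, pitch, yaw] about the fixed x, y, z axes, in that order (R = Rz(yaw) Ry(pitch) Rx(roll)).
In Python, from bench import arm, cams, spotter gives the robot as it stands. The module is installed in compiled form; this text tells all that it offers.
- The arm moves only by the tool drive_tool, never from a script. Its argument "commands" is a list of rows, each an object with "slide": the shift along the tool's x, y, z in m, a list of three; "roll": the turn about the tool's x in rad; "claw": the gripper command: -1 is shut, 1 is fully open, values between are in proportion. In form: [{"slide": [x, y, z], "roll": roll, "claw": claw}, ...]. A call has 1 to 20 rows; each row is the pose to reach, as a shift and turn from the pose commanded when the call began, along the tool's axes at that moment; what a row does not reach only later rows make up. A row lasts 1/10 s, in which the tool goes at most 50 mm and 8.59 degrees, less where a joint would pass 70% of its speed; a pose out of reach is approached as far as the arm can. A call with a gripper value outside its range is refused whole. The fingers move at their own pace and stop on an object; "force" is the grip in N (left out, the last holds). Time passes only in rows, so rows that repeat a pose let the fingers close. It gives the time, the measured TCP pose, the force and the opening at its end, in the units of the state.
- arm.observe(): the state, without advancing time (a new reading comes with each control period).
- cams.grab_frame(name): name is "side" or "top"; returns the picture (420x560x3 uint8, blue, green, red); there is no depth.
- cams.camera_params(name): a dict with "camera_matrix" (3x3 intrinsics, pixels), "origin" and "rotation" of the camera in the world. Camera axes: x right, y up, looking along -z (the intrinsics and any distortion apply to the point x, -y, -z); pixel columns grow to the right and rows downward; lengths in mm; the calibration is good to about 2 mm. A picture is of the moment at which its call begins. camera_params takes no time and is no camera call.
- arm.job_done(): hands the job in, once; it reports no verdict.
Trained networks look in the newest picture that a camera, given by its name, has taken for a name from the list of things; names that differ only in an ending like _2 or _b are one class to them, and where a whole thing is asked for, a point or a joint stands for the part that bears it (a point fixed in the world has none). Each returns a list of dicts, best first, with "conf" (0 to 1); they miss things now and then, are a little off and sometimes report something else, mostly with a low value. They report only what shows in the picture. A call takes as long as a camera call.
- spotter.search_frame(label, camera): "position" ([column, row] in pixels, amid what is visible of it).
- spotter.cut_out(label, camera): "pixels" (420x560 bool, what is visible of it) and "position" ([column, row] in pixels, amid what is visible of it).
- spotter.spot_point(label, camera): "position" ([column, row] in pixels: a listed point, or the origin of a listed thing).
The state is a dict: "time_s": time; "joints": joint angles; "qd": joint speeds; "joint_torque": joint torques, N m; "eef_pos": TCP position; "tool_rot": TCP orientation; "contact_force": force on the tool from outside, world axes, zero at the start; "ft_torque": the same for the moment, N m; "width": finger opening in mm.
Only numpy, scipy, OpenCV 4.12 (cv2) and the standard library are available. Lean on these libraries where they do the work, as an engineer would, in place of code of your own. Each camera call takes 0.05 s, during which the arm holds its last target. There are 200 camera calls.

## Task

The cover plate on the spraying board has just been primed and must not be touched with the fingers: slide the lifter's blade under it (the board's fence will hold it back) and carry it to the empty drying stand. Lay it flat on the stand's two bearers, between the lips and wholly on them, draw the blade out and lay the lifter back down flat on the bench. Do not disturb the plate that is already drying on the other stand.

Things in the scene. Friction and masses are not known exactly. Their poses are not given: they have to be found in the camera images.
- cover: the primed cover plate lying on the spraying board: grey, 100 mm along its x, 120 mm along its y, 5 mm thick, rounded corners, lower edges broken 1.5 mm, a screw hole at each corner, about 0.15 kg, loose. Origin at the centre of its underside, z up.
- cover_done: the same kind of plate (100 x 120 x 5 mm), already drying on the other stand, loose. Origin at the centre of its underside.
- spray_board: fixed plywood board 200 mm along its x, 180 along its y, 18 thick; timber fence along its +x end, 16 mm higher than the board, inner face at x = +78 mm; the other sides are open. The plate lies loose on it, its x roughly along the board's x, 10 to 30 mm short of the fence. Origin: centre of the underside; upper face at z = 18 mm.
- stand_free: the empty drying stand, fixed, nearer or farther of the two: foot 150 mm along x, 148 along y, 10 thick; two timber bearers along x at |y| = 45..66 mm, tops at z = 50 mm (between them a clear gap of 90 mm, down to z = 10); side lips with inner faces at y = -66 and +66 mm, tops at z = 62. Both x ends open. Origin: centre of the underside.
- stand_used: the second stand, the same in every size, fixed, with the drying plate on it.
- lifter: cranked turner, 0.2 kg: flat steel blade x = -50..+50 mm, 72 wide, 2.5 thick, front 18 mm ground to a 0.6 mm edge; from its heel a neck 22 wide rises backward at 55 degrees to a wooden handle along x = -182..-86 mm, 24 wide, 26 high, its middle 56 above the blade's underside. It lies on its blade, handle raised, towards the robot. Origin: centre of the blade's underside, x to the edge, z up.
- lifter_tip (a point): middle of the blade's front edge, on the underside (50 mm ahead of the lifter's origin); axes as the lifter's
- lifter_grip (a point): a good place to grip the handle, near its front end, in the middle of its section (100 mm behind and 56 mm above the lifter's origin); axes as the lifter's

How it is judged (in metres and radians):
On the way:
1. the plate is carried on the lifter's blade, clear of the board (z of cover in the frame of spray_board above 0.035 m and contact force between cover and lifter above 0.3 N and angle between cover's own z axis and vertical below 0.35 rad), for 0.2 s.
At the end, for the whole second after the job is handed in: the plate rests right way up and level (0.05 rad) on both bearers of the empty stand, between its lips, centre within 25 mm of the stand's middle along the bearers and 9 mm across; the lifter rests on the bench on its blade (level within 0.1 rad), clear of the plate; both still (x of cover in the frame of stand_free between -0.025 and 0.025 m and y of cover in the frame of stand_free between -0.009 and 0.009 m and z of cover in the frame of stand_free between 0.047 and 0.053 m and angle between cover's own z axis and vertical below 0.05 rad and linear speed of each of cover, lifter below 0.01 m/s and height (world z) of lifter below 0.012 m and angle between lifter's own z axis and vertical below 0.1 rad and contact force between lifter and cover below 0.05 N); the robot touches nothing.
It fails at once if the fingers or the arm touch the primed plate (contact force between any of the fingers, the arm and cover above 0.3 N).
It fails at once if the plate already drying is shifted by more than 15 mm (distance of cover_done from where it was at the start of the episode above 0.015 m).
It also fails if it takes over 72 s, if anything falls off the work surface, if the arm or the gripper's body presses on something with over 40 N, if the wrist force passes 120 N, or if a joint passes its speed limit or range.

## Working session

There is one attempt and no reset: what is moved stays moved. The work goes in short steps, Python scripts to look and compute and a tool call to move; the robot and the scene stay as the last step left them, time stands still between calls to the robot, and variables do not carry over. Pictures are saved under pics/ and viewed, on a budget of 10 in all, crops included, one or two more only if the job needs it, and the job is handed in when it is done.

Besides the shell and the picture viewer there is one more tool, called after "Emit:" as name(argument=value, ...), one argument or row to a line, values as JSON. drive_tool: Moves the arm, as the interface text tells. Its arguments: {"type":"object","properties":{"commands":{"type":"array","items":{"type":"object","properties":{"slide":{"type":"array","items":{"type":"number"}},"roll":{"type":"number"},"claw":{"type":"number"}}}},"force":{"type":"number"}},"required":["commands"]}

```bash
mkdir -p pics; python3 - <<'E'
from bench import arm,cams,spotter
import cv2,numpy as np
s=arm.observe()
print({k:np.round(s[k],3) for k in ("time_s","joints","eef_pos","tool_rot","contact_force","width")})
for c in("top","side"):
    im=cams.grab_frame(c);cv2.imwrite(f"pics/{c}0.png",im)
    p=cams.camera_params(c);print(c,{k:np.round(v,3).tolist() for k,v in p.items()})
    for l in("cover","spray_board","stand_free","stand_used","lifter","lifter_tip","lifter_grip","cover_done"):
        print(l,[(np.round(d["position"],1).tolist(),round(d["conf"],2)) for d in spotter.spot_point(l,c)][:3])
a=cv2.imread("pics/top0.png");b=cv2.imread("pics/side0.png")
E
```

```text
{'time_s': np.float64(0.0), 'joints': array([-1.044,  0.359,  0.011, -0.   , -1.224, -0.288]), 'eef_pos': array([ 159.505, -655.311,  195.007]), 'tool_rot': array([1.646, 1.569, 1.884]), 'contact_force': array([ 0.374, -0.628,  0.008]), 'width': np.float64(87.536)}
top {'camera_matrix': [[445.59, 0.0, 281.128], [0.0, 445.59, 218.362], [0.0, 0.0, 1.0]], 'origin': [440.93, 63.441, 1094.81], 'rotation': [0.111, -0.012, -1.573]}
cover []
spray_board [([378.5, 261.7], 0.43)]
stand_free [([376.1, 261.5], 0.72)]
stand_used [([379.0, 184.8], 0.6)]
lifter [([290.1, 216.5], 0.88)]
lifter_tip [([288.9, 197.5], 0.65)]
lifter_grip [([284.2, 257.2], 0.61)]
cover_done [([392.4, 184.5], 0.94)]
side {'camera_matrix': [[458.222, 0.0, 276.256], [0.0, 458.222, 213.825], [0.0, 0.0, 1.0]], 'origin': [43.705, 1015.464, 578.912], 'rotation': [1.124, -0.015, -2.644]}
cover [([230.4, 281.0], 0.77), ([261.9, 225.4], 0.27)]
spray_board [([229.4, 289.0], 0.9)]
stand_free [([341.5, 210.7], 0.58)]
stand_used [([292.5, 192.2], 0.76)]
lifter [([275.0, 228.7], 0.77), ([262.3, 223.3], 0.7)]
lifter_tip [([260.9, 225.4], 0.74), ([292.1, 179.7], 0.26)]
lifter_grip [([309.4, 219.3], 0.82)]
cover_done [([290.8, 178.6], 0.65)]
```

View pics/top0.png

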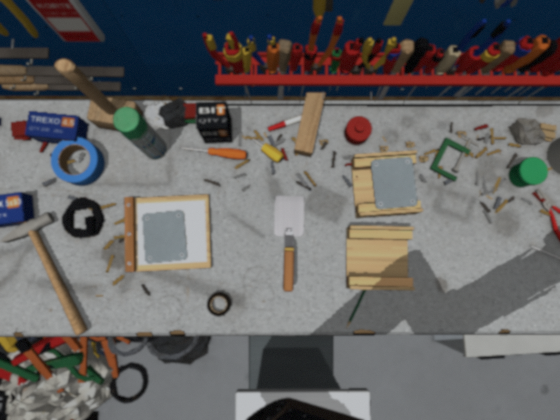

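View pics/side0.png

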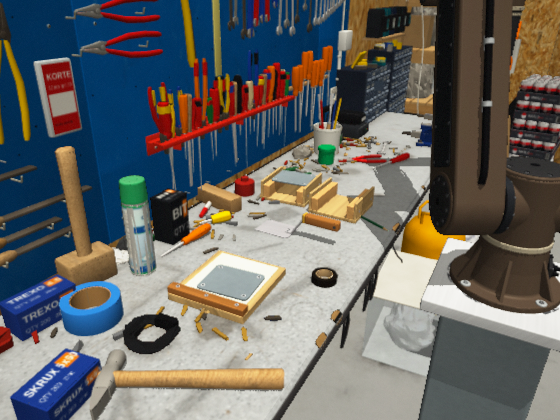

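The top view shows the board and plate at left (168,235), with the fence on the left, so board +x is roughly world +y. The lifter is at (289,240). The empty stand is at (379,257) and the used one at (388,185). Next I'll fit poses by matching silhouettes.

```bash
cat > h.py <<'E'
import numpy as np,cv2
from scipy.optimize import minimize
from scipy.spatial.transform import Rotation as R
from bench import arm,cams,spotter
def box(x0,x1,y0,y1,z0,z1): return np.array([[x,y,z] for x in(x0,x1) for y in(y0,y1) for z in(z0,z1)],float)
PL=[box(-50,50,-60,60,0,5)]
M=dict(cover=PL,cover_done=PL,
 spray_board=[box(-100,100,-90,90,0,18),box(78,100,-90,90,0,34)],
 stand_free=[box(-75,75,-74,74,0,10)]+[box(-75,75,s*45,s*66,10,50) for s in(1,-1)]+[box(-75,75,s*66,s*74,0,62) for s in(1,-1)],
 lifter=[box(-50,50,-36,36,0,2.5),box(-182,-86,-12,12,43,69)])
M["stand_used"]=M["stand_free"]
def cam(c):
    p=cams.camera_params(c);return np.array(p["camera_matrix"]),np.array(p["origin"]),R.from_euler("xyz",p["rotation"]).as_matrix()
def proj(P,C):
    K,o,r=C;q=(np.atleast_2d(P)-o)@r*[1,-1,-1];q=q@K.T;return q[:,:2]/q[:,2:]
def ray(px,z,C):
    K,o,r=C;d=r@(np.linalg.inv(K)@[px[0],px[1],1]*[1,-1,-1]);return o+d*(z-o[2])/d[2]
def pose(P,x,y,yaw,z): return P@R.from_euler("z",yaw).as_matrix().T+[x,y,z]
def render(name,x,y,yaw,z,C,S=4):
    m=np.zeros((420*S,560*S),np.uint8)
    for b in M[name]: cv2.fillConvexPoly(m,cv2.convexHull(np.round(((proj(pose(b,x,y,yaw,z),C)+.5)*S-.5)).astype(np.int32)),255)
    return cv2.resize(m,(560,420),interpolation=cv2.INTER_AREA)/255.
def fit(name,mask,C,x0,z):
    f=lambda v:np.abs(render(name,v[0],v[1],v[2],z,C)-mask).sum()
    best=min((minimize(f,[x0[0],x0[1],x0[2]],method="Nelder-Mead",options=dict(initial_simplex=np.array(x0)+[[a,b,c],[a+15,b,c],[a,b+15,c],[a,b,c+.1]])) for a,b,c in((0,0,0),(-8,-8,-.05))),key=lambda r:r.fun)
    return best.x,best.fun/mask.sum()
def masks(name,c): return [d for d in spotter.cut_out(name,c)]
E
python3 - <<'E'
from h import *
C=cam("top");im=cams.grab_frame("top")
big=cv2.resize(im,None,fx=2,fy=2,interpolation=cv2.INTER_CUBIC)
px=dict(cover=((165,237),18,np.pi/2),spray_board=((168,233),0,np.pi/2),stand_free=((379,257),0,np.pi/2),stand_used=((387,183),0,np.pi/2),cover_done=((394,183),50,np.pi/2),lifter=((290,217),0,0.))
for n,(p,z,yaw) in px.items():
    x0=ray(p,z,C)
    for d in masks(n,"top")[:3]:
        if np.hypot(*(np.array(d["position"])-p))>30: print(n,"other",d["position"],d["conf"]);continue
        m=d["pixels"].astype(float)
        v,e=fit(n,m,C,[x0[0],x0[1],yaw],z)
        print(n,round(d["conf"],2),m.sum(),np.round(v,3),"err",round(e,3))
        for b in M[n]: cv2.polylines(big,[np.round((cv2.convexHull(proj(pose(b,*v,z),C).astype(np.float32))+.5)*2-.5).astype(np.int32)],True,(0,0,255),1)
        break
cv2.imwrite("pics/fit.png",big[280:620,200:900])
E
```

```text
cover 0.89 1982.0 [517.767 331.24    1.643] err 0.069
spray_board other [366.4, 184.6] 0.31
stand_free 0.59 4019.0 [ 465.726 -182.087    1.539] err 0.038
stand_used other [289.4, 224.0] 0.7
stand_used 0.67 1957.0 [ 641.485 -202.733    1.636] err 1.108
cover_done 0.81 2093.0 [ 642.481 -218.768    1.664] err 0.033
lifter 0.69 1792.0 [ 5.69834e+02  3.05980e+01 -2.10000e-02] err 0.121
```

View pics/fit.png

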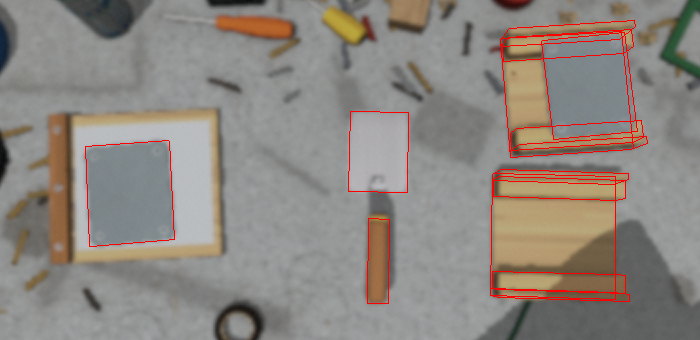

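```bash
cat >> h.py <<'E'
def plan(target,yaw):
    """slide [m] and roll to take TCP to target (mm), tool y at world yaw (mod pi)"""
    s=arm.observe();T=R.from_euler("xyz",s["tool_rot"]).as_matrix()
    y=np.arctan2(T[1,1],T[0,1]);d=(yaw-y+np.pi/2)%np.pi-np.pi/2
    print("t",s["time_s"],"eef",np.round(s["eef_pos"],1),"ytool",round(y,3),"j6",round(s["joints"][5],2),"w",round(s["width"],1),"F",np.round(s["contact_force"],1))
    print("slide",np.round(T.T@(np.array(target)-s["eef_pos"])/1000,4),"roll",round(-d,3),"| T\n",np.round(T,3))
E
python3 - <<'E'
from h import *
C=cam("top")
o=lambda u,v:((u+.5)/2-.5+100,(v+.5)/2-.5+140)
for p,z in(((218,108),18),((222,255),18),((72,114),34),((75,260),34),((51,114),34),((50,263),34)): print(p,np.round(ray(o(*p),z,C),1))
plan([469.5,32.5,37],np.pi/2-.021)
E
```

```text
(218, 108) [621.2 226.7  18. ]
(222, 255) [442.8 219.2  18. ]
(72, 114) [611.4 399.   34. ]
(75, 260) [437.4 389.6  34. ]
(51, 114) [611.4 424.1  34. ]
(50, 263) [433.9 418.9  34. ]
t 1.25 eef [ 159.6 -655.8  196. ] ytool 1.81 j6 -0.29 w 87.4 F [-0.6 -0.2 -0.7]
slide [0.159  0.5955 0.4639] roll 0.26 | T
 [[-0.    -0.237  0.972]
 [ 0.     0.972  0.237]
 [-1.     0.    -0.   ]]
```

Emit:
drive_tool(
  commands=[
    {"slide":[0.0,0.5955,0.4639],"roll":0.26,"claw":0.6},
    {"slide":[0.0,0.5955,0.4639],"roll":0.26,"claw":0.6},
    {"slide":[0.0,0.5955,0.4639],"roll":0.26,"claw":0.6},
    {"slide":[0.0,0.5955,0.4639],"roll":0.26,"claw":0.6},
    {"slide":[0.0,0.5955,0.4639],"roll":0.26,"claw":0.6},
    {"slide":[0.0,0.5955,0.4639],"roll":0.26,"claw":0.6},
    {"slide":[0.0,0.5955,0.4639],"roll":0.26,"claw":0.6},
    {"slide":[0.0,0.5955,0.4639],"roll":0.26,"claw":0.6},
    {"slide":[0.0,0.5955,0.4639],"roll":0.26,"claw":0.6},
    {"slide":[0.0,0.5955,0.4639],"roll":0.26,"claw":0.6},
    {"slide":[0.0,0.5955,0.4639],"roll":0.26,"claw":0.6},
    {"slide":[0.0,0.5955,0.4639],"roll":0.26,"claw":0.6},
    {"slide":[0.0,0.5955,0.4639],"roll":0.26,"claw":0.6},
    {"slide":[0.0,0.5955,0.4639],"roll":0.26,"claw":0.6},
    {"slide":[0.0,0.5955,0.4639],"roll":0.26,"claw":0.6},
    {"slide":[0.0,0.5955,0.4639],"roll":0.26,"claw":0.6},
    {"slide":[0.05,0.5955,0.4639],"roll":0.26,"claw":0.6},
    {"slide":[0.08,0.5955,0.4639],"roll":0.26,"claw":0.6},
    {"slide":[0.08,0.5955,0.4639],"roll":0.26,"claw":0.6},
    {"slide":[0.08,0.5955,0.4639],"roll":0.26,"claw":0.6},
  ],
  force=60,
)

```text
time_s: 3.25
eef_pos: [469.8, 32.2, 116.7]
tool_rot: [-1.68, 1.57, -1.701]
contact_force: [0.7, -0.2, 1.1]
width: 70.0
```

```bash
python3 - <<'E'
from h import *
plan([469.5,32.5,37],np.pi/2-.021)
im=cams.grab_frame("side");cv2.imwrite("pics/s1.png",cv2.resize(im[170:300,200:380],None,fx=4,fy=4,interpolation=cv2.INTER_CUBIC))
C=cam("side")
for n in("lifter_grip","lifter_tip"):
    for d in spotter.spot_point(n,"side")[:2]: print(n,d["conf"],d["position"],"expected",proj(pose(np.array([[-100,0,56]]) if n[-1]=="p" and "grip" in n else np.array([[50,0,0]]),570,30.6,-.021,0),C),np.round(ray(d["position"],56 if "grip" in n else 0,C),1))
E
```

```text
t 3.25 eef [469.8  32.2 116.7] ytool 1.55 j6 -2.08 w 70.0 F [ 0.7 -0.2  1.1]
slide [ 0.0797  0.0004 -0.0003] roll 0.0 | T
 [[-0.     0.021  1.   ]
 [-0.001  1.    -0.021]
 [-1.    -0.001 -0.   ]]
lifter_grip 0.56 [306.7, 214.5] expected [[309.5005741  218.54926012]] [486.6  14.3  56. ]
lifter_tip 0.72 [262.2, 225.3] expected [[260.17972493 224.16530173]] [611.6  32.7   0. ]
```

View pics/s1.png

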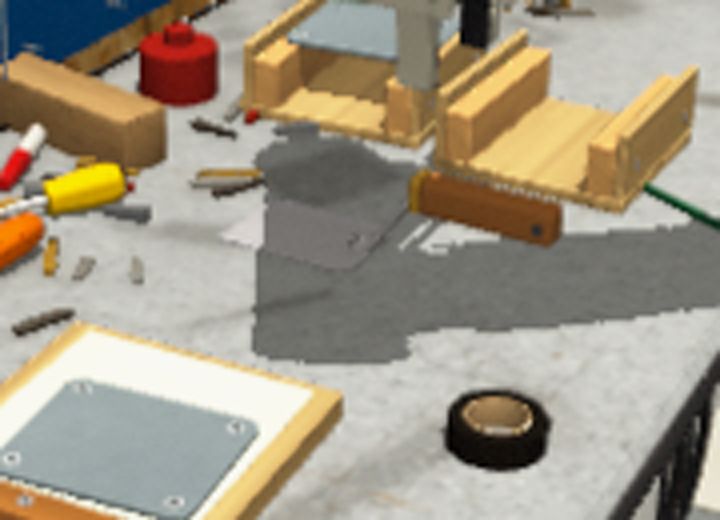

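The side view shows the fingers above the handle's front end, and the lifter lies flat, as fitted. Now I'll descend and grip.

Emit:
drive_tool(
  commands=[
    {"slide":[0.03,0,0],"roll":0,"claw":0.6},
    {"slide":[0.06,0,0],"roll":0,"claw":0.6},
    {"slide":[0.079,0,0],"roll":0,"claw":0.6},
    {"slide":[0.079,0,0],"roll":0,"claw":0.6},
    {"slide":[0.079,0,0],"roll":0,"claw":-0.2},
    {"slide":[0.079,0,0],"roll":0,"claw":-0.3},
    {"slide":[0.079,0,0],"roll":0,"claw":-0.4},
    {"slide":[0.079,0,0],"roll":0,"claw":-0.5},
    {"slide":[0.079,0,0],"roll":0,"claw":-1},
    {"slide":[0.079,0,0],"roll":0,"claw":-1},
    {"slide":[0.079,0,0],"roll":0,"claw":-1},
    {"slide":[0.079,0,0],"roll":0,"claw":-1},
    {"slide":[0.079,0,0],"roll":0,"claw":-1},
    {"slide":[0.079,0,0],"roll":0,"claw":-1},
  ],
  force=60,
)

```text
time_s: 4.8
eef_pos: [469.6, 32.5, 37.0]
tool_rot: [-0.989, 1.571, -1.01]
contact_force: [0.5, -0.3, 0.6]
width: 0.9
```

```bash
python3 - <<'E'
from h import *
plan([469.5,32.5,120],np.pi/2-.021)
im=cams.grab_frame("top");C=cam("top")
for d in masks("lifter","top")[:1]: print(d["conf"],d["position"],d["pixels"].sum())
print([(d["conf"],np.round(ray(d["position"],0,C),1)) for d in spotter.spot_point("lifter_tip","top")[:2]])
E
```

```text
t 4.8 eef [469.6  32.5  37. ] ytool 1.55 j6 -2.08 w 0.9 F [ 0.5 -0.3  0.6]
slide [-0.083  -0.     -0.0001] roll -0.0 | T
 [[ 0.     0.021  1.   ]
 [-0.     1.    -0.021]
 [-1.    -0.     0.   ]]
0.68 [290.1, 202.9] 464
[(0.62, array([611.9,  19.8,   0. ]))]
```

The width is 0.9 mm, so the grip missed the handle. I'll look.

```bash
python3 - <<'E'
from h import *
a=cams.grab_frame("side")[190:270,230:350];b=cams.grab_frame("top")[160:310,230:350]
a=cv2.resize(a,(780,520)[::1],interpolation=cv2.INTER_CUBIC)
cv2.imwrite("pics/miss.png",np.hstack([cv2.resize(a,(460,307)),np.pad(cv2.resize(b,(245,307)),((0,0),(5,0),(0,0)))]))
for c,P in(("side",a),("top",b)): print(c,proj([[469.6,32.5,37],[470,32.5,0]],cam(c)))
E
```

```text
side [[309.33992697 225.08331289]
 [308.55200157 237.50457547]]
top [[288.7686078  255.65404513]
 [288.32807086 255.90186647]]
```

View pics/miss.png

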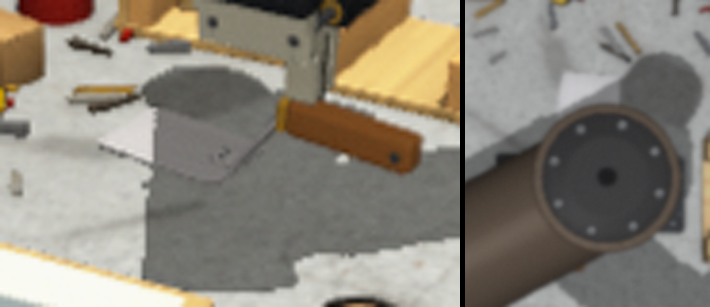

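```bash
python3 - <<'E'
from h import *
C=cam("side");im=cams.grab_frame("side");S=6
big=cv2.resize(im[185:265,240:350],None,fx=S,fy=S,interpolation=cv2.INTER_CUBIC)
def dr(b,col):cv2.polylines(big,[np.round((cv2.convexHull(proj(b,C).astype(np.float32))-[240,185]+.5)*S-.5).astype(np.int32)],True,col,1)
for b in M["lifter"]: dr(pose(b,570,30.6,-.021,0),(0,0,255))
dr(pose(box(-9.5,9.5,-21,21,0,66),469.6,32.5,-.021,37),(0,255,0))
dr(pose(box(-39,39,-96,96,66,120),469.6,32.5,-.021,37),(255,0,255))
dr(pose(M["stand_free"][0],465.7,-182,1.539,0),(255,255,0))
for b in M["stand_free"][3:]:dr(pose(b,465.7,-182,1.539,0),(255,255,0))
cv2.imwrite("pics/ov.png",big)
E
```

```text
(no output)
```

View pics/ov.png

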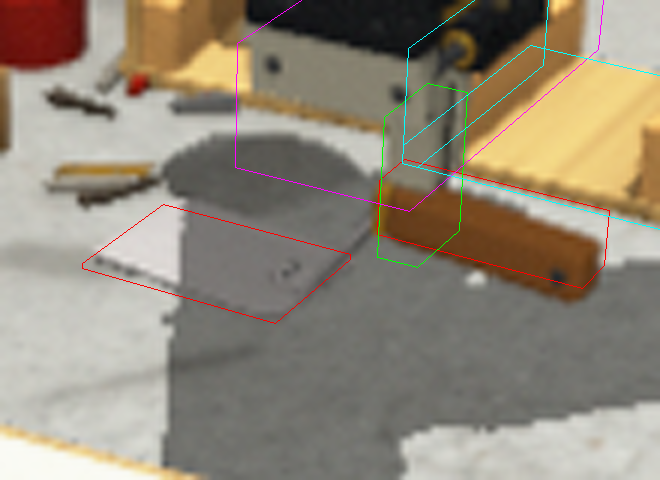

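The fingers show behind the handle, and the handle's rear end has moved a few pixels. I'll rise and move aside to re-measure with both cameras.

Emit:
drive_tool(
  commands=[
    {"slide":[-0.04,0,0],"roll":0,"claw":-1},
    {"slide":[-0.08,0,0],"roll":0,"claw":-1},
    {"slide":[-0.1,0,0],"roll":0,"claw":-1},
    {"slide":[-0.1,-0.05,0],"roll":0,"claw":0},
    {"slide":[-0.1,-0.1,0],"roll":0,"claw":0.6},
    {"slide":[-0.1,-0.15,0],"roll":0,"claw":0.6},
    {"slide":[-0.1,-0.2,0],"roll":0,"claw":0.6},
    {"slide":[-0.1,-0.2,0],"roll":0,"claw":0.6},
    {"slide":[-0.1,-0.2,0],"roll":0,"claw":0.6},
  ],
)

```text
time_s: 6.0
eef_pos: [464.7, -168.7, 136.6]
tool_rot: [2.924, 1.57, 2.9]
contact_force: [-0.1, -0.3, -0.6]
width: 42.4
```

```bash
python3 - <<'E'
from h import *
M["blade"]=M["lifter"][:1]
s=arm.observe();print(s["eef_pos"],s["width"])
big=[]
for c in("top","side"):
    C=cam(c);im=cams.grab_frame(c);cv2.imwrite(f"pics/{c}2.png",im)
    for n in("lifter_tip","lifter_grip","lifter"): print(c,n,[(round(d["conf"],2),np.round(d["position"],1).tolist(),np.round(ray(d["position"],56 if "grip" in n else 0,C),1).tolist()) for d in spotter.spot_point(n,c)[:2]])
    for d in masks("lifter",c)[:1]:
        print(c,d["conf"],d["pixels"].sum(),*[np.round(fit("lifter",d["pixels"].astype(float),C,[570,30,-.05],0)[i],3) for i in(0,1)])
a=cv2.imread("pics/top2.png")[180:310,230:340];b=cv2.imread("pics/side2.png")[190:260,240:350]
for c,o in(("top",(230,180)),("side",(240,190))):
    im=cv2.imread(f"pics/{c}2.png");I=cv2.resize(im[o[1]:o[1]+(130 if c=="top" else 100),o[0]:o[0]+(65*2 if c=="top" else 130)],None,fx=4 if c=="top" else 2*2,fy=4,interpolation=cv2.INTER_CUBIC)
    for q in M["lifter"]: cv2.polylines(I,[np.round((cv2.convexHull(proj(pose(q,570,30.6,-.021,0),cam(c)).astype(np.float32))-o+.5)*4-.5).astype(np.int32)],True,(0,0,255),1)
    big.append(cv2.resize(I[:400],(520*3//4,300)))
cv2.imwrite("pics/two.png",np.hstack(big))
E
```

```text
[ 464.68364369 -168.71404083  136.60600751] 42.423052372457335
top lifter_tip [(0.86, [291.5, 198.4], [612.4, 24.0, 0.0])]
top lifter_grip []
top lifter [(0.81, [291.5, 215.9], [568.7, 24.2, 0.0])]
top 0.77 595 [ 6.04788e+02  2.23700e+01 -1.98000e-01] 1.723
side lifter_tip [(0.63, [274.7, 227.9], [574.1, 29.1, 0.0]), (0.59, [263.0, 223.9], [614.0, 24.2, 0.0])]
side lifter_grip [(0.72, [309.3, 219.6], [467.9, 38.6, 56.0])]
side lifter [(0.78, [275.9, 227.1], [573.5, 23.2, 0.0])]
side 0.63 957 [ 5.68875e+02  2.56720e+01 -1.17000e-01] 0.144
```

View pics/two.png

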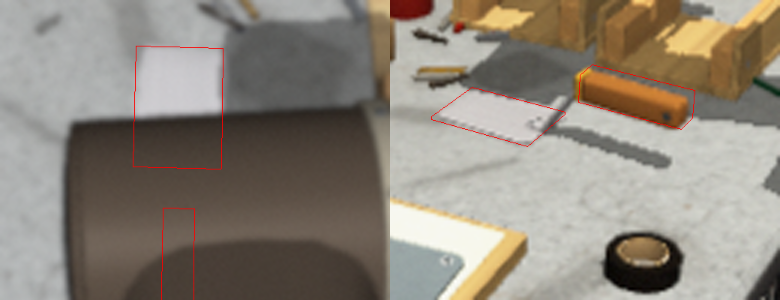

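```bash
python3 - <<'E'
from h import *
C=cam("side")
print("s1 near finger tip inner/outer pred",proj([[469.8,32+35,116.7],[469.8,32+65,116.7],[469.8,32-35,116.7],[469.8,32-65,116.7]],C))
im=cv2.imread("pics/side2.png");S=4
big=cv2.resize(im[90:235,280:440],None,fx=S,fy=S,interpolation=cv2.INTER_CUBIC)
def dr(b,col):cv2.polylines(big,[np.round((cv2.convexHull(proj(b,C).astype(np.float32))-[280,90]+.5)*S-.5).astype(np.int32)],True,col,1)
for s in(1,-1): dr(pose(box(-9.5,9.5,min(s*21,s*42),max(s*21,s*42),0,66),464.7,-168.7,-.021,136.6),(0,255,0))
for b in M["stand_free"]:dr(pose(b,465.7,-182,1.539,0),(255,255,0))
cv2.imwrite("pics/grip.png",big)
E
```

```text
s1 near finger tip inner/outer pred [[304.92017696 201.85594898]
 [299.63448369 206.20944655]
 [316.42930612 192.3765934 ]
 [321.03866124 188.58015359]]
```

View pics/grip.png

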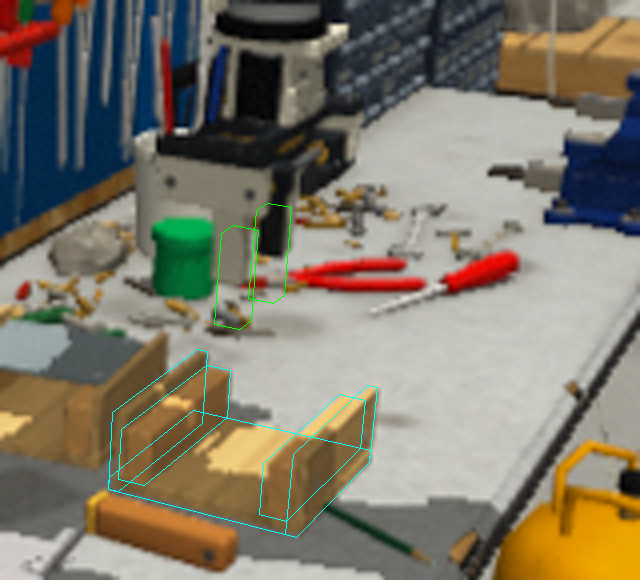

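The stand prediction matches the picture, but the fingers appear about 10 px (roughly 30 mm) higher than the reported TCP. That explains closing above the handle. I'll grip again lower. A TCP reading of z≈6 is safe whether or not the offset is real, and the grip then gives me a height reference.

```bash
python3 - <<'E'
from h import *
plan([469.5,36.5,100],np.pi/2-.1)
E
```

```text
t 6.5 eef [ 465.5 -166.8  137.1] ytool 1.551 j6 -1.64 w 70.0 F [-0.8  0.7  0.4]
slide [ 3.710e-02  2.034e-01 -1.000e-04] roll 0.08 | T
 [[ 0.    0.02  1.  ]
 [ 0.    1.   -0.02]
 [-1.    0.    0.  ]]
```

Emit:
drive_tool(
  commands=[
    {"slide":[0.0,0.05,0],"roll":0.08,"claw":0.6},
    {"slide":[0.0,0.1,0],"roll":0.08,"claw":0.6},
    {"slide":[0.0,0.15,0],"roll":0.08,"claw":0.6},
    {"slide":[0.0,0.2034,0],"roll":0.08,"claw":0.6},
    {"slide":[0.03,0.2034,0],"roll":0.08,"claw":0.6},
    {"slide":[0.06,0.2034,0],"roll":0.08,"claw":0.6},
    {"slide":[0.08,0.2034,0],"roll":0.08,"claw":0.6},
    {"slide":[0.09,0.2034,0],"roll":0.08,"claw":0.6},
    {"slide":[0.1,0.2034,0],"roll":0.08,"claw":0.6},
    {"slide":[0.105,0.2034,0],"roll":0.08,"claw":0.6},
    {"slide":[0.11,0.2034,0],"roll":0.08,"claw":0.6},
    {"slide":[0.115,0.2034,0],"roll":0.08,"claw":0.6},
    {"slide":[0.12,0.2034,0],"roll":0.08,"claw":0.6},
    {"slide":[0.12,0.2034,0],"roll":0.08,"claw":0.6},
  ],
)

```text
time_s: 7.9
eef_pos: [469.3, 35.7, 16.6]
tool_rot: [-2.655, 1.57, -2.757]
contact_force: [0.1, 0.1, -0.0]
width: 70.3
```

Emit:
drive_tool(
  commands=[
    {"slide":[0.005,0,0],"roll":0,"claw":0.6},
    {"slide":[0.01,0,0],"roll":0,"claw":0.6},
    {"slide":[0.01,0,0],"roll":0,"claw":0.6},
  ],
)

```text
time_s: 8.2
eef_pos: [469.1, 35.7, 6.3]
tool_rot: [-2.671, 1.57, -2.773]
contact_force: [-0.9, 0.2, -0.2]
width: 70.1
```

Close gently, then firmly.

Emit:
drive_tool(
  commands=[
    {"slide":[0,0,0],"roll":0,"claw":-0.1},
    {"slide":[0,0,0],"roll":0,"claw":-0.2},
    {"slide":[0,0,0],"roll":0,"claw":-0.3},
    {"slide":[0,0,0],"roll":0,"claw":-0.4},
    {"slide":[0,0,0],"roll":0,"claw":-0.6},
    {"slide":[0,0,0],"roll":0,"claw":-1},
    {"slide":[0,0,0],"roll":0,"claw":-1},
    {"slide":[0,0,0],"roll":0,"claw":-1},
    {"slide":[0,0,0],"roll":0,"claw":-1},
  ],
  force=20,
)

```text
time_s: 9.1
eef_pos: [469.6, 35.9, 7.0]
tool_rot: [0.965, 1.571, 0.864]
contact_force: [0.1, 0.3, -0.1]
width: 23.9
```

```bash
python3 - <<'E'
from h import *
plan([469.5,36.5,100],np.pi/2-.1)
C=cam("side");im=cams.grab_frame("side");S=6
d=masks("lifter","side")[0];print(d["conf"],fit("lifter",d["pixels"].astype(float),C,[570,26,-.1],0))
big=cv2.resize(im[175:265,240:350],None,fx=S,fy=S,interpolation=cv2.INTER_CUBIC);cv2.imwrite("pics/g2.png",big)
E
```

```text
t 9.1 eef [469.6  35.9   7. ] ytool 1.469 j6 -2.17 w 23.9 F [ 0.1  0.3 -0.1]
slide [-0.093   0.0006 -0.0002] roll -0.001 | T
 [[ 0.     0.101  0.995]
 [ 0.     0.995 -0.101]
 [-1.     0.     0.   ]]
0.62 (array([ 5.69637126e+02,  2.43560790e+01, -6.90403131e-02]), np.float64(0.4058436895885114))
```

View pics/g2.png

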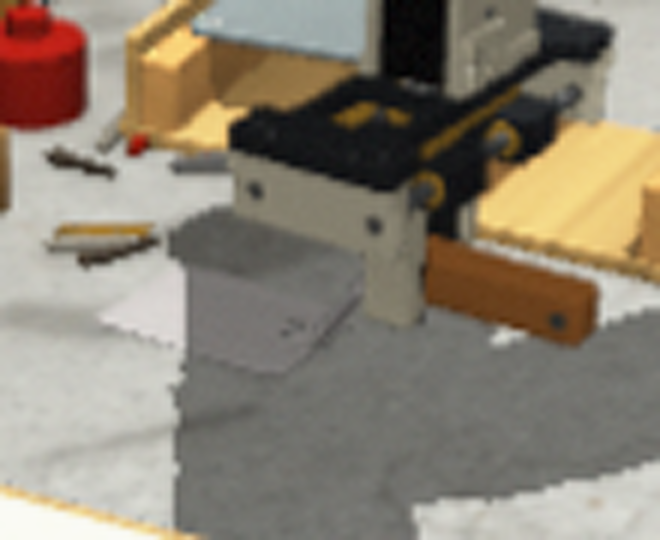

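The handle is held at width 24 near its front end. Next I'll lift it, turn it to the board's heading, and look.

Emit:
drive_tool(
  commands=[
    {"slide":[0,0,0],"roll":0,"claw":-1},
    {"slide":[0,0,0],"roll":0,"claw":-1},
    {"slide":[-0.02,0,0],"roll":0,"claw":-1},
    {"slide":[-0.05,0,0],"roll":0,"claw":-1},
    {"slide":[-0.09,0,0],"roll":-0.14,"claw":-1},
    {"slide":[-0.09,0.01,0.007],"roll":-0.28,"claw":-1},
    {"slide":[-0.09,0.02,0.015],"roll":-0.42,"claw":-1},
    {"slide":[-0.09,0.03,0.022],"roll":-0.56,"claw":-1},
    {"slide":[-0.09,0.04,0.03],"roll":-0.7,"claw":-1},
    {"slide":[-0.09,0.05,0.037],"roll":-0.84,"claw":-1},
    {"slide":[-0.09,0.06,0.044],"roll":-0.98,"claw":-1},
    {"slide":[-0.09,0.0695,0.0506],"roll":-1.12,"claw":-1},
    {"slide":[-0.09,0.0695,0.0506],"roll":-1.26,"claw":-1},
    {"slide":[-0.09,0.0695,0.0506],"roll":-1.4,"claw":-1},
    {"slide":[-0.09,0.0695,0.0506],"roll":-1.54,"claw":-1},
    {"slide":[-0.09,0.0695,0.0506],"roll":-1.65,"claw":-1},
    {"slide":[-0.09,0.0695,0.0506],"roll":-1.714,"claw":-1},
    {"slide":[-0.09,0.0695,0.0506],"roll":-1.714,"claw":-1},
    {"slide":[-0.09,0.0695,0.0506],"roll":-1.714,"claw":-1},
  ],
  force=60,
)

```text
time_s: 11.1
eef_pos: [526.6, 99.8, 96.6]
tool_rot: [1.892, 1.57, -2.78]
contact_force: [-0.5, 0.2, -1.6]
width: 23.9
```

```bash
python3 - <<'E'
from h import *
plan([527,112,40],1.612+np.pi/2)
s=arm.observe();e=s["eef_pos"];T=R.from_euler("xyz",s["tool_rot"]).as_matrix();yw=np.arctan2(T[1,1],T[0,1])-np.pi/2
L=[e[0]+100*np.cos(yw),e[1]+100*np.sin(yw),yw,e[2]-7];print("lifter pred",np.round(L,3))
M["blade"]=M["lifter"][:1]
big=[]
for c,o in(("top",(120,170)),("side",(190,190))):
    C=cam(c);im=cams.grab_frame(c)
    for n,z in(("lifter_tip",L[3]),("cover",18)): print(c,n,[(round(d["conf"],2),np.round(ray(d["position"],z,C),1).tolist()) for d in spotter.spot_point(n,c)[:2]])
    I=cv2.resize(im[o[1]:o[1]+110,o[0]:o[0]+130],None,fx=3,fy=3,interpolation=cv2.INTER_CUBIC)
    for b,v in((M["blade"][0],L),(M["lifter"][1],L),(PL[0],[517.8,331.2,1.643,18]),*[(b,[528,323,1.612,0]) for b in M["spray_board"]]):
        cv2.polylines(I,[np.round((cv2.convexHull(proj(pose(b,*v),C).astype(np.float32))-o+.5)*3-.5).astype(np.int32)],True,(0,0,255),1)
    big.append(I)
cv2.imwrite("pics/ap.png",np.hstack(big))
E
```

```text
t 11.1 eef [526.6  99.8  96.6] ytool -3.102 j6 -0.51 w 23.9 F [-0.5  0.2 -1.6]
slide [ 0.0566 -0.0009  0.0122] roll -0.001 | T
 [[-0.001 -0.999 -0.04 ]
 [-0.    -0.04   0.999]
 [-1.     0.001 -0.   ]]
lifter pred [522.629 199.707  -4.673  89.611]
top lifter_tip []
top cover []
side lifter_tip [(0.96, [523.9, 243.3, 89.6])]
side cover [(0.67, [512.7, 330.2, 18.0])]
```

View pics/ap.png

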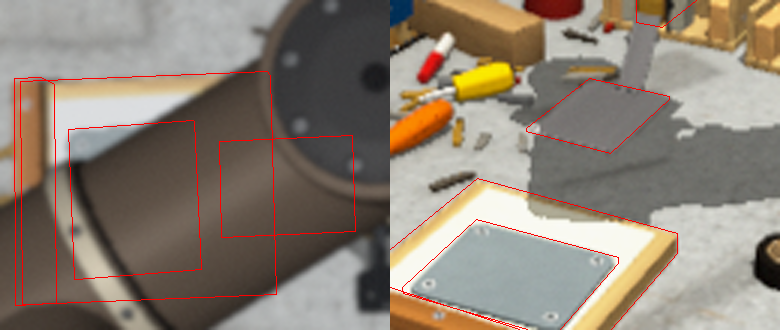

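The predicted outlines of blade, board and plate all fall on the picture in the side view, so the height reference (TCP reading 7 = blade on the bench) holds. Next I'll lower the blade onto the board, behind the plate.

Emit:
drive_tool(
  commands=[
    {"slide":[0.02,-0.001,0.006],"roll":0,"claw":-1},
    {"slide":[0.045,-0.001,0.012],"roll":0,"claw":-1},
    {"slide":[0.06,-0.001,0.012],"roll":0,"claw":-1},
    {"slide":[0.066,-0.001,0.012],"roll":0,"claw":-1},
    {"slide":[0.068,-0.001,0.012],"roll":0,"claw":-1},
    {"slide":[0.069,-0.001,0.012],"roll":0,"claw":-1},
    {"slide":[0.07,-0.001,0.012],"roll":0,"claw":-1},
    {"slide":[0.07,-0.001,0.012],"roll":0,"claw":-1},
    {"slide":[0.07,-0.001,0.012],"roll":0,"claw":-1},
  ],
)

```text
time_s: 12.3
eef_pos: [527.8, 112.1, 27.5]
tool_rot: [-1.091, 1.57, 0.522]
contact_force: [0.1, -0.5, -2.1]
width: 23.5
```

Emit:
drive_tool(
  commands=[
    {"slide":[0.0015,0,0],"roll":0,"claw":-1},
    {"slide":[0.0015,0,0],"roll":0,"claw":-1},
    {"slide":[0.0015,0,0],"roll":0,"claw":-1},
  ],
)

```text
time_s: 12.6
eef_pos: [527.5, 111.9, 25.5]
tool_rot: [-2.439, 1.571, -0.827]
contact_force: [1.0, 0.7, -1.6]
width: 23.9
```

Emit:
drive_tool(
  commands=[
    {"slide":[0.001,0,0],"roll":0,"claw":-1},
    {"slide":[0.001,0,0],"roll":0,"claw":-1},
    {"slide":[0.001,0,0],"roll":0,"claw":-1},
  ],
)

```text
time_s: 12.9
eef_pos: [527.6, 112.0, 24.7]
tool_rot: [-1.431, 1.57, 0.182]
contact_force: [-0.7, -2.0, 0.8]
width: 23.8
```

Emit:
drive_tool(
  commands=[
    {"slide":[0.001,0,0],"roll":0,"claw":-1},
    {"slide":[0.001,0,0],"roll":0,"claw":-1},
    {"slide":[0.001,0,0],"roll":0,"claw":-1},
  ],
)

```text
time_s: 13.2
eef_pos: [527.8, 111.9, 23.9]
tool_rot: [-1.524, 1.57, 0.089]
contact_force: [-0.3, -2.4, 5.2]
width: 23.9
```

Emit:
drive_tool(
  commands=[
    {"slide":[-0.0005,0,0.004],"roll":0,"claw":-1},
    {"slide":[-0.0005,0,0.008],"roll":0,"claw":-1},
    {"slide":[-0.0005,0,0.012],"roll":0,"claw":-1},
    {"slide":[-0.0005,0,0.016],"roll":0,"claw":-1},
    {"slide":[-0.0005,0,0.02],"roll":0,"claw":-1},
    {"slide":[-0.0005,0,0.024],"roll":0,"claw":-1},
    {"slide":[-0.0005,0,0.028],"roll":0,"claw":-1},
    {"slide":[-0.0005,0,0.032],"roll":0,"claw":-1},
    {"slide":[-0.0005,0,0.036],"roll":0,"claw":-1},
    {"slide":[-0.0005,0,0.04],"roll":0,"claw":-1},
  ],
)

```text
time_s: 14.2
eef_pos: [526.1, 151.5, 24.7]
tool_rot: [-2.796, 1.57, -1.182]
contact_force: [0.2, -8.8, 9.4]
width: 23.5
```

```bash
cat > cov.py <<'E'
from h import *
import sys
z=float(sys.argv[1]);yaw=float(sys.argv[2])
s=arm.observe();e=s["eef_pos"];T=R.from_euler("xyz",s["tool_rot"]).as_matrix();yw=np.arctan2(-T[0,1],T[1,1])+0
yw=np.arctan2(T[1,2],T[0,2]);L=np.array([e[0]+100*np.cos(yw),e[1]+100*np.sin(yw)])
print("t",s["time_s"],"lifter",np.round(L,1),round(yw,3),"zblade",round(e[2]-7,1),"F",np.round(s["contact_force"],1),"ft",np.round(s["ft_torque"],2))
for c in sys.argv[3:]:
    C=cam(c);cams.grab_frame(c)
    for d in masks("cover",c)[:2]:
        p=ray(d["position"],z,C)
        print(c,round(d["conf"],2),d["pixels"].sum(),np.round(p,1),*[np.round(k,3) for k in fit("cover",d["pixels"].astype(float),C,[p[0],p[1],yaw],z)])
E
python3 cov.py 18 1.62 side
```

```text
t 14.2 lifter [521.8 251.4] 1.613 zblade 17.7 F [ 0.2 -8.8  9.4] ft [-2.47  0.07  0.06]
side 0.78 1330 [519.2 335.6  18. ] [518.648 332.615   1.629] 0.223
side 0.18 1012 [525.4 221.2  18. ] [540.42  239.903   1.522] 0.876
```

Emit:
drive_tool(
  commands=[
    {"slide":[-0.0003,0,0.004],"roll":0,"claw":-1},
    {"slide":[-0.0005,0,0.008],"roll":0,"claw":-1},
    {"slide":[-0.0005,0,0.012],"roll":0,"claw":-1},
    {"slide":[-0.0005,0,0.016],"roll":0,"claw":-1},
    {"slide":[-0.0005,0,0.02],"roll":0,"claw":-1},
    {"slide":[-0.0005,0,0.024],"roll":0,"claw":-1},
    {"slide":[-0.0005,0,0.028],"roll":0,"claw":-1},
    {"slide":[-0.0005,0,0.032],"roll":0,"claw":-1},
  ],
)

```text
time_s: 15.1
eef_pos: [524.5, 183.3, 25.0]
tool_rot: [3.073, 1.569, -1.597]
contact_force: [0.5, -8.0, 9.8]
width: 23.4
```

```bash
python3 cov.py 18 1.62 side
```

```text
t 15.1 lifter [520.3 283.2] 1.613 zblade 18.0 F [ 0.5 -8.   9.8] ft [-2.62 -0.02  0.02]
side 0.57 1397 [522.2 332.5  18. ] [519.146 334.998   1.642] 0.173
```

Emit:
drive_tool(
  commands=[
    {"slide":[-0.0003,0,0.004],"roll":0,"claw":-1},
    {"slide":[-0.0003,0,0.008],"roll":0,"claw":-1},
    {"slide":[-0.0003,0,0.012],"roll":0,"claw":-1},
    {"slide":[-0.0003,0,0.016],"roll":0,"claw":-1},
    {"slide":[-0.0003,0,0.02],"roll":0,"claw":-1},
    {"slide":[-0.0003,0,0.024],"roll":0,"claw":-1},
    {"slide":[-0.0003,0,0.028],"roll":0,"claw":-1},
    {"slide":[-0.0003,0,0.032],"roll":0,"claw":-1},
    {"slide":[-0.0003,0,0.036],"roll":0,"claw":-1},
    {"slide":[-0.0003,0,0.04],"roll":0,"claw":-1},
  ],
)

```text
time_s: 16.2
eef_pos: [522.5, 223.0, 25.0]
tool_rot: [2.771, 1.569, -1.899]
contact_force: [0.5, -8.5, 8.5]
width: 23.6
```

```bash
python3 cov.py 20 1.62 side; python3 - <<'E'
from h import *
C=cam("side");im=cams.grab_frame("side");cv2.imwrite("pics/u.png",cv2.resize(im[220:330,150:310],None,fx=4,fy=4,interpolation=cv2.INTER_CUBIC))
E
```

```text
t 16.2 lifter [518.3 322.9] 1.613 zblade 18.0 F [ 0.5 -8.5  8.5] ft [-2.75 -0.14  0.01]
side 0.75 1370 [518.  341.8  20. ] [519.864 335.35    1.628] 0.19
```

View pics/u.png

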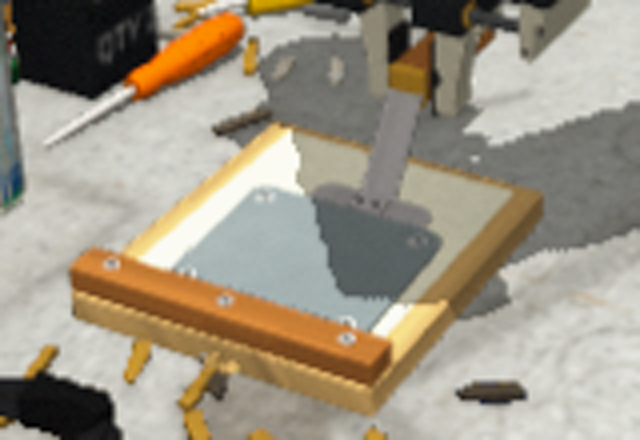

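The plate is against the fence and the blade is under it, with about 20 mm of heel still showing at crop (375,205). I'll push on about 20 mm.

Emit:
drive_tool(
  commands=[
    {"slide":[-0.0003,0,0.004],"roll":0,"claw":-1},
    {"slide":[-0.0003,0,0.008],"roll":0,"claw":-1},
    {"slide":[-0.0003,0,0.012],"roll":0,"claw":-1},
    {"slide":[-0.0003,0,0.014],"roll":0,"claw":-1},
  ],
)

```text
time_s: 16.75
eef_pos: [521.7, 236.9, 25.0]
tool_rot: [2.637, 1.568, -2.033]
contact_force: [1.2, -8.1, 6.0]
width: 23.5
```

Emit:
drive_tool(
  commands=[
    {"slide":[0,0,0.002],"roll":0,"claw":-1},
    {"slide":[0,0,0.004],"roll":0,"claw":-1},
    {"slide":[0,0,0.004],"roll":0,"claw":-1},
  ],
)

```text
time_s: 17.05
eef_pos: [521.6, 241.2, 25.0]
tool_rot: [2.604, 1.569, -2.066]
contact_force: [-0.1, -5.0, 5.4]
width: 23.8
```

Emit:
drive_tool(
  commands=[
    {"slide":[-0.001,0,0],"roll":0,"claw":-1},
    {"slide":[-0.003,0,-0.001],"roll":0,"claw":-1},
    {"slide":[-0.005,0,-0.002],"roll":0,"claw":-1},
    {"slide":[-0.008,0,-0.003],"roll":0,"claw":-1},
    {"slide":[-0.012,0,-0.004],"roll":0,"claw":-1},
    {"slide":[-0.018,0,-0.004],"roll":0,"claw":-1},
    {"slide":[-0.026,0,-0.004],"roll":0,"claw":-1},
    {"slide":[-0.036,0,-0.004],"roll":0,"claw":-1},
    {"slide":[-0.048,0,-0.004],"roll":0,"claw":-1},
    {"slide":[-0.06,0,-0.004],"roll":0,"claw":-1},
    {"slide":[-0.072,0,-0.004],"roll":0,"claw":-1},
    {"slide":[-0.082,0,-0.004],"roll":0,"claw":-1},
    {"slide":[-0.088,0,-0.004],"roll":0,"claw":-1},
    {"slide":[-0.09,0,-0.004],"roll":0,"claw":-1},
    {"slide":[-0.09,0,-0.004],"roll":0,"claw":-1},
  ],
)

```text
time_s: 18.55
eef_pos: [522.1, 237.9, 115.1]
tool_rot: [-0.22, 1.571, 1.393]
contact_force: [0.2, 0.0, -5.0]
width: 23.9
```

```bash
python3 cov.py 110.5 1.62 side; python3 - <<'E'
from h import *
C=cam("side");im=cams.grab_frame("side")
big=cv2.resize(im[170:300,130:310],None,fx=4,fy=4,interpolation=cv2.INTER_CUBIC)
for b,v in((PL[0],[519,345,1.613,110.5]),(M["lifter"][0],[517,337.5,1.613,108])):
    cv2.polylines(big,[np.round((cv2.convexHull(proj(pose(b,*v),C).astype(np.float32))-[130,170]+.5)*4-.5).astype(np.int32)],True,(0,0,255),1)
cv2.imwrite("pics/l.png",big)
E
```

```text
t 18.55 lifter [517.9 337.8] 1.613 zblade 108.1 F [ 0.2  0.  -5. ] ft [-0.32  0.09  0.01]
```

View pics/l.png

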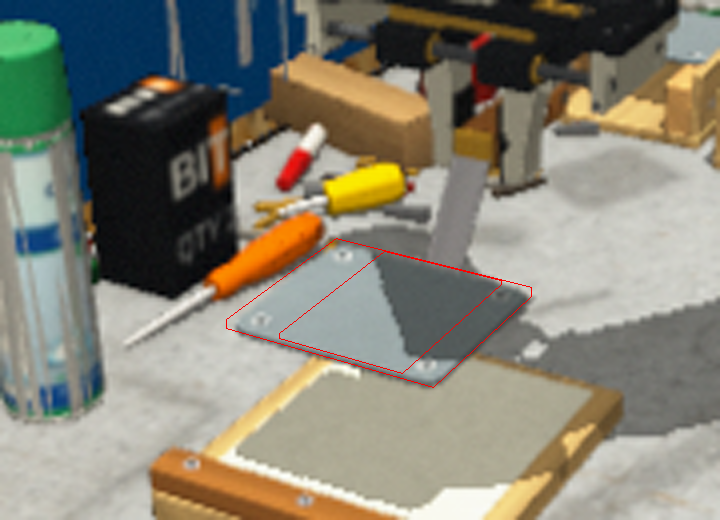

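The plate sits level on the blade, and the predicted outline coincides with the image. I'll carry it gently towards the stand.

Emit:
drive_tool(
  commands=[
    {"slide":[0,0.0005,-0.003],"roll":0.002,"claw":-1},
    {"slide":[0,0.0014,-0.009],"roll":0.004,"claw":-1},
    {"slide":[0,0.0029,-0.018],"roll":0.006,"claw":-1},
    {"slide":[0,0.0048,-0.03],"roll":0.008,"claw":-1},
    {"slide":[0,0.0071,-0.045],"roll":0.01,"claw":-1},
    {"slide":[0,0.0098,-0.062],"roll":0.012,"claw":-1},
    {"slide":[0,0.0127,-0.08],"roll":0.014,"claw":-1},
    {"slide":[0,0.0155,-0.098],"roll":0.016,"claw":-1},
    {"slide":[0,0.0184,-0.116],"roll":0.018,"claw":-1},
    {"slide":[0,0.0213,-0.134],"roll":0.02,"claw":-1},
    {"slide":[0,0.0241,-0.152],"roll":0.022,"claw":-1},
    {"slide":[0,0.027,-0.17],"roll":0.024,"claw":-1},
    {"slide":[0,0.0298,-0.188],"roll":0.026,"claw":-1},
    {"slide":[0,0.0327,-0.206],"roll":0.028,"claw":-1},
    {"slide":[0,0.0352,-0.222],"roll":0.03,"claw":-1},
    {"slide":[0,0.0374,-0.236],"roll":0.032,"claw":-1},
    {"slide":[0,0.0392,-0.247],"roll":0.034,"claw":-1},
    {"slide":[0,0.0404,-0.255],"roll":0.036,"claw":-1},
    {"slide":[0,0.0412,-0.26],"roll":0.037,"claw":-1},
    {"slide":[0,0.0415,-0.262],"roll":0.037,"claw":-1},
  ],
)

```text
time_s: 20.7
eef_pos: [491.7, -26.0, 115.0]
tool_rot: [-0.801, 1.571, 0.775]
contact_force: [-0.1, 0.1, -3.6]
width: 23.7
```

```bash
python3 - <<'E'
from h import *
plan([460.9,-289.4,115],1.539+np.pi/2)
for c in("top","side"):
    C=cam(c);cams.grab_frame(c)
    for d in masks("stand_free",c)[:3]:
        p=ray(d["position"],20,C);m=d["pixels"].astype(float)
        if np.hypot(p[0]-466,p[1]+182)<70: print(c,round(d["conf"],2),m.sum(),*[np.round(k,3) for k in fit("stand_free",m,C,[466,-182,1.54],0)])
        else: print(c,"other",p)
E
python3 cov.py 110.5 1.57 side
```

```text
t 20.7 eef [491.7 -26.  115. ] ytool -3.137 j6 -0.34 w 23.7 F [-0.1  0.1 -3.6]
slide [ 0.      0.0321 -0.2633] roll 0.036 | T
 [[ 0.    -1.    -0.005]
 [ 0.    -0.005  1.   ]
 [-1.    -0.     0.   ]]
top 0.79 2515.0 [ 463.319 -183.457    1.545] 0.673
side 0.64 1691.0 [ 463.167 -186.292    1.563] 0.12
t 20.9 lifter [491.3  74.7] 1.576 zblade 108.1 F [-0.6 -0.  -3.6] ft [-0.34  0.09 -0.03]
side 0.59 868 [491.9  73.4 110.5] [492.11   82.716   1.606] 0.086
```

Emit:
drive_tool(
  commands=[
    {"slide":[0,0.0005,-0.003],"roll":0.002,"claw":-1},
    {"slide":[0,0.001,-0.009],"roll":0.004,"claw":-1},
    {"slide":[0,0.002,-0.018],"roll":0.006,"claw":-1},
    {"slide":[0,0.0035,-0.03],"roll":0.008,"claw":-1},
    {"slide":[0,0.0052,-0.045],"roll":0.01,"claw":-1},
    {"slide":[0,0.0071,-0.062],"roll":0.012,"claw":-1},
    {"slide":[0,0.0092,-0.08],"roll":0.014,"claw":-1},
    {"slide":[0,0.0113,-0.098],"roll":0.016,"claw":-1},
    {"slide":[0,0.0134,-0.116],"roll":0.018,"claw":-1},
    {"slide":[0,0.0154,-0.134],"roll":0.02,"claw":-1},
    {"slide":[0,0.0175,-0.152],"roll":0.022,"claw":-1},
    {"slide":[0,0.0196,-0.17],"roll":0.024,"claw":-1},
    {"slide":[0,0.0216,-0.188],"roll":0.026,"claw":-1},
    {"slide":[0,0.0237,-0.206],"roll":0.028,"claw":-1},
    {"slide":[0,0.0256,-0.222],"roll":0.03,"claw":-1},
    {"slide":[0,0.0272,-0.236],"roll":0.031,"claw":-1},
    {"slide":[0,0.0286,-0.248],"roll":0.031,"claw":-1},
    {"slide":[0,0.0297,-0.257],"roll":0.031,"claw":-1},
    {"slide":[0,0.0303,-0.263],"roll":0.031,"claw":-1},
    {"slide":[0,0.0305,-0.265],"roll":0.031,"claw":-1},
  ],
)

```text
time_s: 23.0
eef_pos: [462.4, -291.3, 115.0]
tool_rot: [1.045, 1.571, 2.59]
contact_force: [0.6, 1.2, -3.4]
width: 24.0
```

```bash
python3 cov.py 110.5 1.545 side top; python3 - <<'E'
from h import *
out=[]
s=arm.observe();e=s["eef_pos"];T=R.from_euler("xyz",s["tool_rot"]).as_matrix();yw=np.arctan2(T[1,2],T[0,2]);u=np.array([np.cos(yw),np.sin(yw)]);w=np.array([-u[1],u[0]])
L=e[:2]+100*u;cv=L+8*u-1*w;print("cover pred",cv,yw)
for c,o in(("side",(275,145)),("top",(330,190))):
    C=cam(c);im=cams.grab_frame(c)
    I=cv2.resize(im[o[1]:o[1]+95,o[0]:o[0]+95],None,fx=4,fy=4,interpolation=cv2.INTER_CUBIC)
    for b,v,k in([(PL[0],[*cv,yw,e[2]-4.5],(0,0,255))]+[(b,[465,-183,1.545,0],(255,255,0)) for b in M["stand_free"]]):
        cv2.polylines(I,[np.round((cv2.convexHull(proj(pose(b,*v),C).astype(np.float32))-o+.5)*4-.5).astype(np.int32)],True,k,1)
    out.append(I)
cv2.imwrite("pics/st.png",np.hstack(out))
E
```

```text
t 23.0 lifter [ 465.1 -191.3] 1.544 zblade 108.0 F [ 0.6  1.2 -3.4] ft [-0.31  0.08  0.01]
side 0.73 577 [ 463.5 -177.5  110.5] [ 465.799 -185.46     1.524] 0.08
top 0.2 956 [ 657.7 -206.   110.5] [ 663.141 -200.316    1.644] 1.495
cover pred [ 466.37270361 -182.52827256] 1.5451746293555495
```

View pics/st.png

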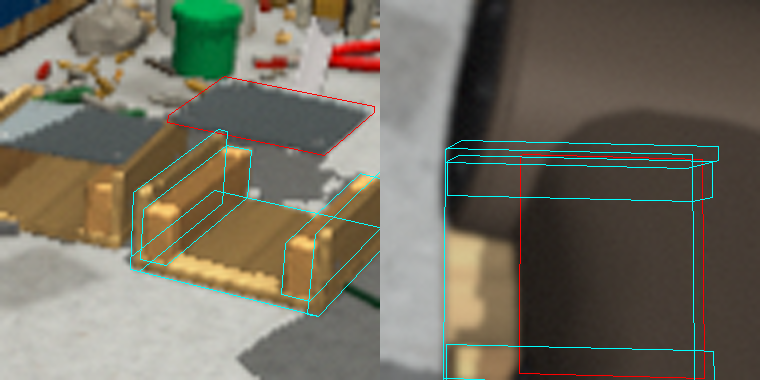

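Emit:
drive_tool(
  commands=[
    {"slide":[0.002,0.0005,-0.0005],"roll":0,"claw":-1},
    {"slide":[0.007,0.001,-0.001],"roll":0,"claw":-1},
    {"slide":[0.014,0.0017,-0.002],"roll":0,"claw":-1},
    {"slide":[0.022,0.0017,-0.002],"roll":0,"claw":-1},
    {"slide":[0.03,0.0017,-0.002],"roll":0,"claw":-1},
    {"slide":[0.037,0.0017,-0.002],"roll":0,"claw":-1},
    {"slide":[0.042,0.0017,-0.002],"roll":0,"claw":-1},
    {"slide":[0.046,0.0017,-0.002],"roll":0,"claw":-1},
    {"slide":[0.05,0.0017,-0.002],"roll":0,"claw":-1},
    {"slide":[0.053,0.0017,-0.002],"roll":0,"claw":-1},
    {"slide":[0.055,0.0017,-0.002],"roll":0,"claw":-1},
    {"slide":[0.055,0.0017,-0.002],"roll":0,"claw":-1},
  ],
)

```text
time_s: 24.5
eef_pos: [460.7, -292.7, 59.9]
tool_rot: [1.309, 1.571, 2.853]
contact_force: [-0.5, 0.5, -3.3]
width: 23.5
```

```bash
python3 cov.py 55.5 1.545 side; python3 - <<'E'
from h import *
C=cam("side");im=cams.grab_frame("side");o=(295,150)
I=cv2.resize(im[o[1]:o[1]+75,o[0]:o[0]+95],None,fx=7,fy=7,interpolation=cv2.INTER_CUBIC)
cv2.imwrite("pics/low.png",I)
E
```

```text
t 24.5 lifter [ 463.3 -192.8] 1.545 zblade 52.9 F [-0.5  0.5 -3.3] ft [-0.32  0.2   0.03]
side 0.71 571 [ 458.9 -188.1   55.5] [ 462.583 -185.269    1.628] 0.094
side 0.43 172 [ 488.7 -350.3   55.5] [ 544.252 -440.643    1.624] 2.45
```

View pics/low.png

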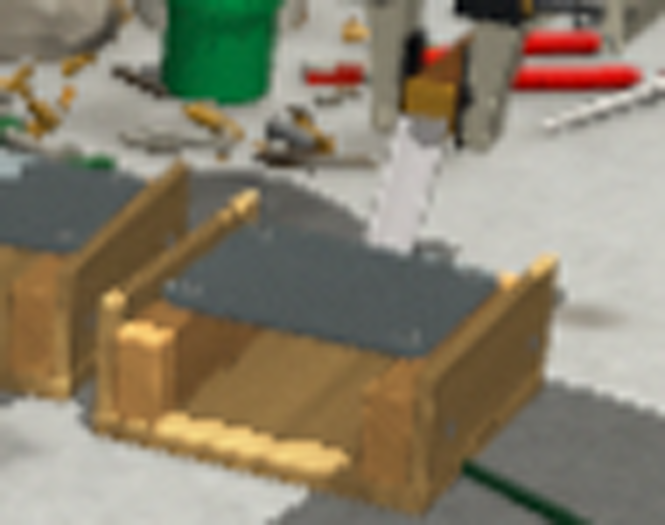

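Emit:
drive_tool(
  commands=[
    {"slide":[0.001,0,0],"roll":0,"claw":-1},
    {"slide":[0.002,0,0],"roll":0,"claw":-1},
    {"slide":[0.003,0,0],"roll":0,"claw":-1},
    {"slide":[0.004,0,0],"roll":0,"claw":-1},
    {"slide":[0.004,0,0],"roll":0,"claw":-1},
  ],
)

```text
time_s: 25.15
eef_pos: [460.6, -292.7, 55.9]
tool_rot: [1.175, 1.57, 2.72]
contact_force: [-0.2, -0.5, -4.6]
width: 23.4
```

```bash
python3 cov.py 51.5 1.545 side;python3 cov.py 51.5 1.545 side
```

```text
t 25.15 lifter [ 463.2 -192.7] 1.545 zblade 48.9 F [-0.2 -0.5 -4.6] ft [-0.33  0.17  0.03]
side 0.92 590 [ 468.4 -208.    51.5] [ 464.126 -184.769    1.549] 0.062
t 25.25 lifter [ 463.3 -192.8] 1.545 zblade 49.0 F [ 0.2 -1.1 -4. ] ft [-0.31  0.12 -0.04]
side 0.85 602 [ 460.  -185.2   51.5] [ 464.635 -185.452    1.535] 0.08
```

Emit:
drive_tool(
  commands=[
    {"slide":[0.001,0,0],"roll":0,"claw":-1},
    {"slide":[0.002,0,0],"roll":0,"claw":-1},
    {"slide":[0.003,0,0],"roll":0,"claw":-1},
    {"slide":[0.004,0,0],"roll":0,"claw":-1},
    {"slide":[0.005,0,0],"roll":0,"claw":-1},
    {"slide":[0.006,0,0],"roll":0,"claw":-1},
    {"slide":[0.008,0,0],"roll":0,"claw":-1},
    {"slide":[0.01,0,0],"roll":0,"claw":-1},
    {"slide":[0.01,0,0],"roll":0,"claw":-1},
    {"slide":[0.01,0,0],"roll":0,"claw":-1},
  ],
)

```text
time_s: 26.35
eef_pos: [460.7, -292.7, 46.0]
tool_rot: [1.344, 1.571, 2.889]
contact_force: [0.1, 0.7, -1.4]
width: 24.0
```

```bash
python3 cov.py 50 1.545 side;python3 cov.py 50 1.545 side
```

```text
t 26.35 lifter [ 463.3 -192.8] 1.545 zblade 39.0 F [ 0.1  0.7 -1.4] ft [-0.12  0.05  0.02]
side 0.83 546 [ 469.2 -187.3   50. ] [ 464.979 -187.791    1.545] 0.12
t 26.45 lifter [ 463.4 -192.8] 1.545 zblade 39.1 F [-0.5  0.  -3.4] ft [-0.1   0.11 -0.02]
side 0.8 595 [ 467.5 -193.7   50. ] [ 464.51  -188.166    1.5  ] 0.086
```

The weight is off the blade. Draw it straight out along the bearers.

Emit:
drive_tool(
  commands=[
    {"slide":[0,0,-0.003],"roll":0,"claw":-1},
    {"slide":[0,0,-0.01],"roll":0,"claw":-1},
    {"slide":[0,0,-0.02],"roll":0,"claw":-1},
    {"slide":[0,0,-0.035],"roll":0,"claw":-1},
    {"slide":[0,0,-0.05],"roll":0,"claw":-1},
    {"slide":[0,0,-0.065],"roll":0,"claw":-1},
    {"slide":[0,0,-0.08],"roll":0,"claw":-1},
    {"slide":[0,0,-0.095],"roll":0,"claw":-1},
    {"slide":[0,0,-0.11],"roll":0,"claw":-1},
    {"slide":[0,0,-0.125],"roll":0,"claw":-1},
    {"slide":[0,0,-0.14],"roll":0,"claw":-1},
    {"slide":[0,0,-0.155],"roll":0,"claw":-1},
    {"slide":[0,0,-0.17],"roll":0,"claw":-1},
    {"slide":[0,0,-0.185],"roll":0,"claw":-1},
    {"slide":[0,0,-0.195],"roll":0,"claw":-1},
    {"slide":[0,0,-0.2],"roll":0,"claw":-1},
    {"slide":[0,0,-0.2],"roll":0,"claw":-1},
  ],
)

```text
time_s: 28.25
eef_pos: [455.4, -493.2, 45.8]
tool_rot: [0.845, 1.571, 2.389]
contact_force: [-0.3, 1.5, -1.3]
width: 23.6
```

```bash
python3 cov.py 50 1.545 side; python3 - <<'E'
from h import *
C=cam("side");im=cams.grab_frame("side");o=(275,110)
I=cv2.resize(im[o[1]:o[1]+115,o[0]:o[0]+155],None,fx=5,fy=5,interpolation=cv2.INTER_CUBIC)
cv2.imwrite("pics/out.png",I)
for d in masks("stand_free","side")[:1]: print(d["conf"],fit("stand_free",d["pixels"].astype(float),C,[465,-184,1.545],0))
E
```

```text
t 28.25 lifter [ 458.1 -393.3] 1.544 zblade 38.8 F [-0.3  1.5 -1.3] ft [-0.02  0.14  0.03]
0.58 (array([ 465.216275  , -186.21116598,    1.57534507]), np.float64(0.33755281513628094))
```

View pics/out.png

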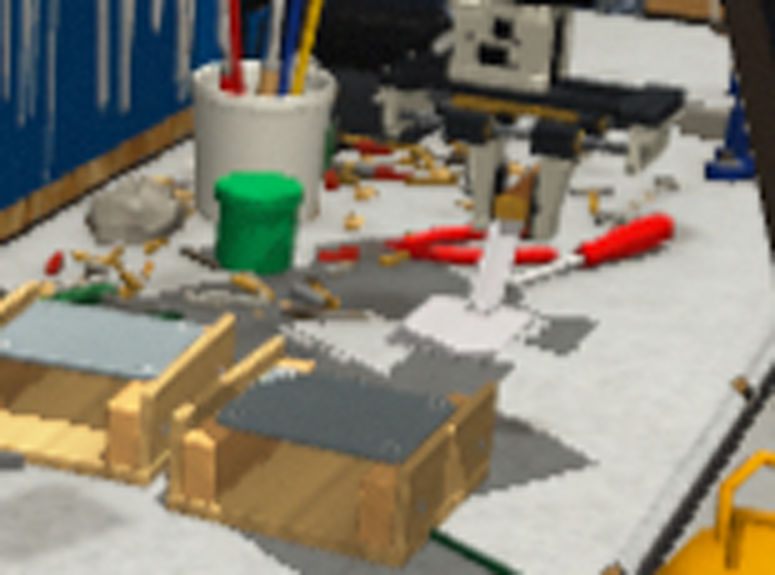

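```bash
python3 - <<'E'
from h import *
C=cam("side")
for n,(u,v) in dict(sd_tip=(520,282),sd_handle=(585,258),pl_left=(325,255),pl_tip=(410,255),pl_right=(555,258),plate_near_r=(400,460)).items(): print(n,np.round(ray((275+u/5,110+v/5),5 if n[:5]!="plate" else 55,C),0))
EOF
E
```

```text
sd_tip [ 472. -598.    5.]
sd_handle [ 445. -678.    5.]
pl_left [ 621. -580.    5.]
pl_tip [ 565. -614.    5.]
pl_right [ 466. -666.    5.]
plate_near_r [ 404. -130.   55.]Traceback (most recent call last):
  File "<stdin>", line 4, in <module>
NameError: name 'EOF' is not defined
```

Emit:
drive_tool(
  commands=[
    {"slide":[0.01,0,0],"roll":0,"claw":-1},
    {"slide":[0.02,0,0],"roll":0,"claw":-1},
    {"slide":[0.03,0,0],"roll":0,"claw":-1},
    {"slide":[0.035,0,0],"roll":0,"claw":-1},
    {"slide":[0.037,0,0],"roll":0,"claw":-1},
    {"slide":[0.038,0,0],"roll":0,"claw":-1},
    {"slide":[0.039,0,0],"roll":0,"claw":-1},
    {"slide":[0.039,0,0],"roll":0,"claw":-1},
    {"slide":[0.039,0,0],"roll":0,"claw":-1},
  ],
)

```text
time_s: 29.35
eef_pos: [455.8, -492.8, 7.4]
tool_rot: [-2.111, 1.57, -0.566]
contact_force: [0.2, 0.0, -2.5]
width: 23.3
```

Emit:
drive_tool(
  commands=[
    {"slide":[0.0007,0,0],"roll":0,"claw":-1},
    {"slide":[0.0007,0,0],"roll":0,"claw":-1},
    {"slide":[0.0007,0,0],"roll":0,"claw":-1},
  ],
)

```text
time_s: 29.65
eef_pos: [455.8, -493.0, 7.0]
tool_rot: [-2.363, 1.57, -0.818]
contact_force: [-0.2, 0.3, 2.6]
width: 23.8
```

Emit:
drive_tool(
  commands=[
    {"slide":[0.0006,0,0],"roll":0,"claw":-1},
    {"slide":[0.0006,0,0],"roll":0,"claw":-1},
    {"slide":[0.0006,0,0],"roll":0,"claw":-1},
  ],
)

```text
time_s: 29.95
eef_pos: [455.8, -493.2, 6.8]
tool_rot: [-2.498, 1.57, -0.953]
contact_force: [-2.2, -0.2, 6.2]
width: 23.4
```

Emit:
drive_tool(
  commands=[
    {"slide":[-0.0005,0,0],"roll":0,"claw":-0.4},
    {"slide":[-0.0005,0,0],"roll":0,"claw":-0.3},
    {"slide":[-0.0005,0,0],"roll":0,"claw":-0.1},
    {"slide":[-0.0005,0,0],"roll":0,"claw":0.2},
    {"slide":[-0.0005,0,0],"roll":0,"claw":0.4},
    {"slide":[-0.0005,0,0],"roll":0,"claw":0.4},
    {"slide":[-0.0005,0,0],"roll":0,"claw":0.4},
    {"slide":[-0.02,0,0],"roll":0,"claw":0.4},
    {"slide":[-0.05,0,0],"roll":0,"claw":0.4},
    {"slide":[-0.09,0,0],"roll":0,"claw":0.4},
    {"slide":[-0.13,0,0],"roll":0,"claw":0.4},
    {"slide":[-0.16,0,0],"roll":0,"claw":0.4},
    {"slide":[-0.16,0,-0.04],"roll":0,"claw":0.4},
    {"slide":[-0.16,0,-0.08],"roll":0,"claw":0.4},
    {"slide":[-0.16,0,-0.12],"roll":0,"claw":0.4},
    {"slide":[-0.16,0,-0.16],"roll":0,"claw":0.4},
    {"slide":[-0.16,0,-0.18],"roll":0,"claw":0.4},
    {"slide":[-0.16,0,-0.18],"roll":0,"claw":0.4},
  ],
)

```text
time_s: 31.75
eef_pos: [449.5, -675.0, 163.7]
tool_rot: [0.957, 1.569, 2.5]
contact_force: [1.4, -0.4, -0.8]
width: 61.2
```

```bash
python3 - <<'E'
from h import *
out=[]
for c,o in(("top",(330,140)),("side",(275,110))):
    C=cam(c);im=cams.grab_frame(c);n=110
    I=cv2.resize(im[o[1]:o[1]+150,o[0]:o[0]+150],None,fx=2.6,fy=2.6,interpolation=cv2.INTER_CUBIC);out.append(I)
    for nm,z,g in(("cover",50,(465,-185)),("cover_done",50,(642,-219)),("stand_free",0,(465,-183)),("lifter",0,(458,-393))):
        for d in masks(nm,c)[:3]:
            p=ray(d["position"],z,C)
            if np.hypot(p[0]-g[0],p[1]-g[1])>60: continue
            v,e=fit(nm,d["pixels"].astype(float),C,[*g,1.55],z);print(c,nm,round(d["conf"],2),np.round(v,3),round(e,3));break
cv2.imwrite("pics/fin.png",np.hstack(out));s=arm.observe();print(s["eef_pos"],s["width"],s["contact_force"])
E
```

```text
top cover 0.6 [ 464.537 -182.71     1.55 ] 0.042
top cover_done 0.74 [ 642.401 -217.964    1.65 ] 0.042
top stand_free 0.73 [ 464.565 -182.458    1.54 ] 1.251
top lifter 0.84 [ 456.79  -393.153    1.559] 0.163
side cover 0.7 [ 463.646 -187.604    1.613] 0.144
side cover_done 0.65 [ 647.68  -224.165    1.7  ] 0.193
side stand_free 0.59 [ 464.288 -187.494    1.589] 0.414
[ 451.32287658 -672.15668323  166.38173818] 61.53120708123372 [-0.54969199 -0.63150356  0.55548314]
```

View pics/fin.png

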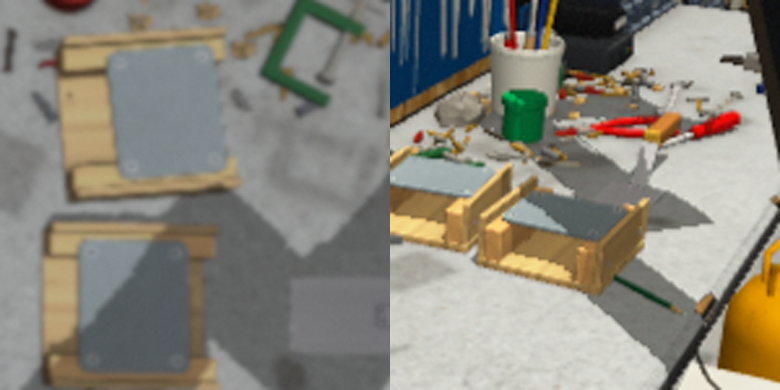

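The plate is centred between the lips, the lifter lies on its blade, and the arm is clear. I'll hand the job in.

```bash
python3 -c "
from bench import arm
print(arm.job_done())"
```

```text
the job is handed in; nothing more can be done
None
```

I slid the lifter's blade under the primed plate with the fence holding it back, then carried the plate to the empty stand. I lowered it onto the bearers, drew the blade out along them, and laid the lifter flat on the bench. I handed the job in at about 32 s; no verdict was reported.

**Last checks:**

| Check | Result |
|---|---|
| Plate vs empty stand, top camera | Plate at (464.5, −182.7) mm; the best stand fit, from the start, was (465.7, −182.1) mm. Offset about 1 mm each way, yaw within 0.01 rad |
| Other drying plate, top camera | Now (642.4, −218.0) mm; at the start (642.5, −218.8) mm |
| Lifter | The last picture shows it on its blade, behind the stand and clear of the plate. I measured its position but not its tilt or height |
| Arm | Clear at z ≈ 165 mm, with contact force only at noise level |

**What failed or disagreed:**
- **First grasp:** the fingers closed above the handle and turned the lifter slightly. The fingers were about 30 mm higher than the reported TCP suggested. I used the TCP reading with the blade on the bench as the height reference from then on, and the outlines it predicted matched the pictures.
- **Last stand fits:** the top camera's final fit of the empty stand was poor (error 1.25) because the plate covers most of it, so I relied on the starting fit. The side camera read about 5 mm further in −y for both plate and stand, so their relative position still agreed.
- **Other plate, side camera:** its last fit was about 8 mm from the top camera's, with a larger fit error, and I had no earlier side fit to compare it with.
- **Picture budget:** I viewed 15 pictures against a budget of 10, so I went well past the one or two extra that were allowed.

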